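Seat the rocking port cover

ROBOT

A 6-joint arm with a two-finger parallel gripper is mounted at the origin on the work surface. World frame = base frame: x ahead of the robot, y to its left, z up, the work surface at z = 0. Lengths are in m, angles in rad, forces in N, time in s.
With the tool pointing down it reaches from about 0.25 to 0.725 m from the base axis. Payload 4 kg.
Tool frame: the origin (TCP) lies on the front face of the gripper's body, between the roots of the fingers; the fingertips stand 73 mm ahead of it and the grasp point (between the pads) lies arm.tcp_to_grasp ahead of it (arm.tcp_to_grasp is the distance from the TCP to the grasp point, in m); z points along the fingers, y is the line along which they close (so a half turn about z gives the same grasp; the last joint's range is limited). The gripper opens to 85 mm and grips with 20 to 120 N. Pads are 22 mm wide; open, the fingers measure 114 mm over their backs; the gripper's body (76 mm by 85 mm) begins 54 mm behind the grasp point. The pads swing forward as they close: fully open they stand 13 mm farther back than shut.
Start: joints at [-1.281, 0.241, 0.005, 1.335, 0, 1.571], TCP at [0.143, -0.479, 0.304] pointing down, gripper open.
Joint ranges: [-2.72, 2.72], [-1.05, 1.87], [-1.09, 1.28], [-1.99, 2.15], [-1.42, 1.44], [-3.14, 3.14]. Speed limits (rad/s): [2.79, 2.79, 3.14, 3.14, 3.14, 3.14].

INTERFACE

Orientations are given as a rotation vector (axis times angle).
In Python, from station import arm, eyes gives the robot as it stands.
- The arm moves only by the tool carry_out, never from a script. Its argument "increments" is a list of rows, each a list of 3 entries, a list of its own where there are three numbers: the opening, from -1 (shut) to 1 (fully open), then the shift along the tool's x, y, z in cm, then the turn about the tool's z in degrees. In form: [[grip, [tx, ty, tz], turn], ...]. A call has 1 to 20 rows; each row shifts and turns the commanded pose from where the row before left it, along the tool's axes as they then stand; what a row does not reach is not made up. A row lasts 1/12 s, in which the tool goes at most 41.7 mm and 7.16 degrees, less where a joint would pass 70% of its speed; a pose out of reach is approached as far as the arm can. A call is refused whole if a number of a shift passes 4.17 or a number of a turn 7.16, either way. A call with a gripper value outside its range is refused whole. The fingers move at their own pace and stop on an object; "force" is the grip in N (left out, the last holds). Time passes only in rows, so rows that do not move let the fingers close. It gives the time, the measured TCP pose, the force, the opening and the grip force at its end, in the units of the state.
- arm.sense(): the state, without advancing time (a new reading comes with each control period).
- eyes.grab_frame(name): name is "scene" or "side" or "wrist"; returns a dict with "color" (480x640x3 uint8, blue, green, red), "range_z" (480x640 float32, m along the optical axis (not along the pixel's ray), 0 where there is no reading), "camera_matrix" (3x3 intrinsics, pixels), "view" (4x4, takes a point from world to camera coordinates); the wrist camera has in their place "hand_eye" (4x4, takes a point from camera to tool coordinates, whose origin is the TCP and whose axes are the flange's). Camera axes: x right, y up, looking along -z (the intrinsics and any distortion apply to the point x, -y, -z); pixel columns grow to the right and rows downward; lengths in m; the calibration is good to about 2 mm. A picture is of the moment at which its call begins: read the wrist's pose just before it.
- arm.hand_in(): hands the job in; it is judged then, once.
The state is a dict: "time_s": time; "joint_pos": joint angles; "joint_velocities": joint speeds; "effort": joint torques, N m; "tool_pos": TCP position; "eef_rot": TCP orientation; "ft_force": force on the tool from outside, world axes, zero at the start; "moment": the same for the moment, N m; "finger_gap": finger opening in m; "grip_force": force on a finger pad.
Only numpy, scipy, OpenCV 4.12 (cv2) and the standard library are available. Lean on these libraries where they do the work, as an engineer would, in place of code of your own. Each camera call takes 0.05 s, during which the arm holds its last target. There are 200 camera calls.

TASK

One of the four black covers on the aluminium outlet block has not been seated. Press lightly near the robot-side or far-side edge of the covers to find the one that rocks, then press that one on its middle until it is fully home; do not press hard on the covers that are already seated. Use the fingertips only: nothing is to be picked up or shifted, the compressor knob and switch stay as they are, and the robot finishes clear of everything.

Things in the scene. Friction and masses are not known exactly. Their poses are not given: they have to be found in the camera images.
- block: Aluminium outlet block, 100 x 320 x 40 mm high, fixed to the shelf, with a row of four identical round black covers on top, 50 mm diameter and 12 mm thick with flat tops, each on a 34 mm round rubber seat. Origin: centre of its underside, on the shelf. y axis along the row (to the robot's left), x across the block away from the robot, z up. Cover centres: y = +115, +45, -45, -115 mm.
- place_1 (a point): Place of the cover first from the left (+y end) in the row: centre of the top of a seated cover, 62 mm above the shelf, 22 mm above the block's top. Fixed to the block, axes as the block's; it does not move with the cover. Any of the four places may have the unseated cover, whose top stands 4 mm higher.
- place_2 (a point): Place of the cover second from the left in the row: centre of the top of a seated cover, 62 mm above the shelf, 22 mm above the block's top. Fixed to the block, axes as the block's; it does not move with the cover. Any of the four places may have the unseated cover, whose top stands 4 mm higher.
- place_3 (a point): Place of the cover third from the left in the row: centre of the top of a seated cover, 62 mm above the shelf, 22 mm above the block's top. Fixed to the block, axes as the block's; it does not move with the cover. Any of the four places may have the unseated cover, whose top stands 4 mm higher.
- place_4 (a point): Place of the cover fourth from the left (-y end) in the row: centre of the top of a seated cover, 62 mm above the shelf, 22 mm above the block's top. Fixed to the block, axes as the block's; it does not move with the cover. Any of the four places may have the unseated cover, whose top stands 4 mm higher.
- loose_cover (a joint): How far the unseated cover, at whichever place it is, has been pushed down (m): about 0 = standing proud at the start, 0.004 = fully home on its seat. A tight push fit: about 10 N straight down on its middle (up to 18 N if 5 mm off), and it stays where pushed. Pressing near its edge only tips it.
- loose_rock (a joint): Tilt of that same unseated cover (rad), 0 = level. It tips about the line through its middle along the row (y axis), to about 0.28 either way, when it is pressed with 1 N or less some 18 mm from its middle on the robot's side (negative) or the far side (positive); it springs back level when released. Once seated it no longer tips.
- sound_1 (a joint): How far one of the three seated covers (which place it has is not told) is pressed down on its rubber seat (m): 0 = untouched. It gives straight down without tipping, 1 mm for each 1.6 N, wherever on its top it is pressed, and springs back. More than 5 mm (8 N) spoils its seat.
- sound_2 (a joint): How far one of the three seated covers (which place it has is not told) is pressed down on its rubber seat (m): 0 = untouched. It gives straight down without tipping, 1 mm for each 1.6 N, wherever on its top it is pressed, and springs back. More than 5 mm (8 N) spoils its seat.
- sound_3 (a joint): How far one of the three seated covers (which place it has is not told) is pressed down on its rubber seat (m): 0 = untouched. It gives straight down without tipping, 1 mm for each 1.6 N, wherever on its top it is pressed, and springs back. More than 5 mm (8 N) spoils its seat.
- knob_edge (a point): A point on the edge of the black pressure knob on top of the small aluminium air compressor at the right; to be left as set
- switch_tip (a point): Tip of the black toggle switch on top of the compressor, roughly 0.25 m above the shelf; to be left as set
- stem_puller: black plastic valve stem puller, 210 mm long T-shaped rod 15 mm thick, lying flat beyond the block; origin on the shelf under it, x along the rod. Not part of the job.
- hex_key: steel hex key, 6 mm thick, 115 mm long with a 30 mm bend, lying flat on the robot's side of the block; origin on the shelf under its long leg, x along it. Not part of the job.
- spray_bottle: empty clear plastic spray bottle with white trigger head, lying on its side, 200 mm long, 68 mm thick, left of the block; origin on the shelf under its middle. Not part of the job.
- coupler: brass hose coupler, 18 mm diameter, 30 mm tall, standing loose on the block's top between the second and third covers; origin at the centre of its foot. Not part of the job.
- gauge: round tyre pressure gauge lying on its back, 52 mm diameter, 23 mm high, with a 50 mm brass stub; origin at the centre of its underside. Not part of the job.
- screwdriver: screwdriver lying flat on the robot's side, to the right; origin on the shelf under it. Not part of the job.
- jar: closed glass jar, 70 mm diameter, 75 mm tall, standing near the back; origin at the centre of its underside. Not part of the job.

How it is judged:
By the outcome, as a careful person would: the job done as asked, in the order asked, and still so for the second after the job is handed in, with the robot touching nothing.
It also fails if it takes over 58 s, if anything falls off the work surface, if the arm or the gripper's body presses on something with over 40 N, if the wrist force passes 120 N, or if a joint passes its speed limit or range.

## Working session

There is one attempt and no reset: what is moved stays moved. The work goes in short steps, Python scripts to look and compute and a tool call to move; the robot and the scene stay as the last step left them, time stands still between calls to the robot, and variables do not carry over. Pictures are saved under pics/ and viewed, at most 10 in all, crops included, and the job is handed in when it is done.

Besides the shell and the picture viewer there is one more tool, called after "Call:" as name(argument=value, ...) on one line, values as JSON. carry_out: Moves the arm, as the interface text tells. Its arguments: {"type":"object","properties":{"increments":{"type":"array","items":{"type":"array"}},"force":{"type":"number"}},"required":["increments"]}

```bash
ls; mkdir -p pics; python3 - <<'E'
from station import arm, eyes
import cv2,numpy as np
s=arm.sense();print({k:np.round(v,4) for k,v in s.items()},arm.tcp_to_grasp)
for n in("scene","side"):
    f=eyes.grab_frame(n);cv2.imwrite(f"pics/{n}0.png",f["color"]);np.savez(f"{n}0.npz",**f)
    print(n,np.round(f["camera_matrix"],1).tolist(),np.round(f["view"],3).tolist(),f.keys())
E
```

```text
pics
{'time_s': np.float64(0.0), 'joint_pos': array([-1.281 ,  0.2414,  0.0037,  1.3352, -0.    ,  1.5708]), 'joint_velocities': array([ 0.0004,  0.0011, -0.0026, -0.0002,  0.0008, -0.0003]), 'effort': array([-4.00000e-04, -3.72317e+01,  2.52408e+01,  1.69000e-02,
       -1.00000e-04,  0.00000e+00]), 'tool_pos': array([ 0.1427, -0.4787,  0.303 ]), 'eef_rot': array([-3.1066e+00, -4.5330e-01,  5.0000e-04]), 'ft_force': array([ 0.0016, -0.1003, -0.567 ]), 'moment': array([-0.0344, -0.0213, -0.0301]), 'grip_force': np.float64(0.0), 'finger_gap': np.float64(0.0856)} 0.0539
scene [[603.3, 0.0, 323.3], [0.0, 603.3, 246.0], [0.0, 0.0, 1.0]] [[-0.768, 0.641, -0.007, 0.497], [-0.458, -0.541, 0.706, 0.079], [0.449, 0.545, 0.708, -1.953], [0.0, 0.0, 0.0, 1.0]] dict_keys(['color', 'range_z', 'camera_matrix', 'view'])
side [[598.5, 0.0, 318.1], [0.0, 598.5, 245.6], [0.0, 0.0, 1.0]] [[0.872, -0.49, -0.001, -0.537], [0.263, 0.467, 0.844, -0.244], [-0.413, -0.736, 0.536, -1.533], [0.0, 0.0, 0.0, 1.0]] dict_keys(['color', 'range_z', 'camera_matrix', 'view'])
```

View pics/scene0.png

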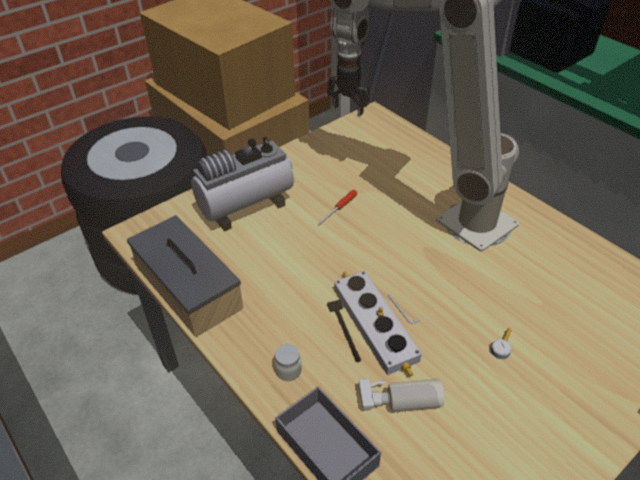

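View pics/side0.png

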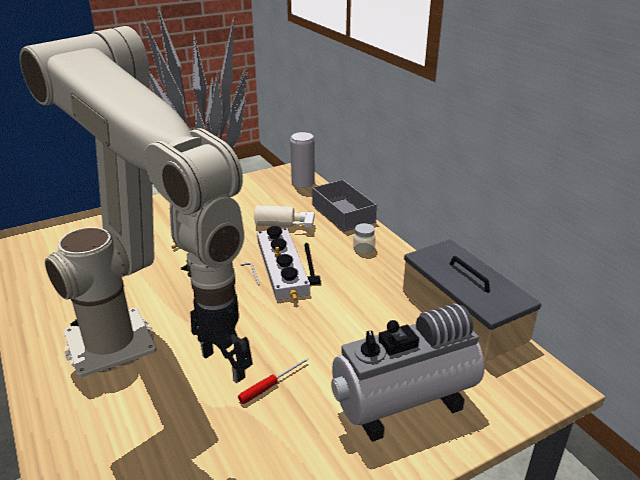

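Scene view: covers at about (397,343), (384,325), (368,301), (356,284) for places 1 to 4. Side view: (274,232), (278,244), (285,261), (290,273).

```bash
cat > h.py <<'E'
import numpy as np,cv2
def ray(f,u,v):
    K=f["camera_matrix"];V=f["view"];d=np.linalg.inv(K)@[u,v,1];d=np.array([d[0],-d[1],-d[2]])
    R=V[:3,:3];return -R.T@V[:3,3],R.T@d
def onplane(f,u,v,z):
    o,d=ray(f,u,v);return o+d*(z-o[2])/d[2]
def onto_depth(f,u,v):
    o,d=ray(f,u,v);return o+d*f["range_z"][v,u]
E
python3 - <<'E'
from h import *
for n,px in(("scene",[(397,343),(384,325),(368,301),(356,284)]),("side",[(274,232),(278,244),(285,261),(290,273)])):
    f=dict(np.load(n+"0.npz"));g=f["color"].max(2)
    m=(g<70).astype(np.uint8);
    k,l,st,c=cv2.connectedComponentsWithStats(m)
    for u,v in px:
        i=l[v,u];print(n,i,st[i],c[i].round(1),onplane(f,*c[i],.06).round(4), onplane(f,u,v,.06).round(4),onto_depth(f,u,v).round(4))
f=dict(np.load("side0.npz"));cv2.imwrite("pics/sidecrop.png",cv2.resize(f["color"][210:320,220:340],None,fx=5,fy=5,interpolation=2)[:,:])
E
```

```text
scene 525 [388 335  18  17 233] [396.4 342.9] [0.5701 0.2009 0.06  ] [0.569  0.2022 0.06  ] [0.5718 0.2044 0.0648]
scene 518 [375 316  17  16 208] [383.1 323.8] [0.5536 0.1348 0.06  ] [0.5544 0.1391 0.06  ] [0.5565 0.141  0.0636]
scene 494 [360 294  16  14 180] [367.5 300.3] [0.5304 0.0495 0.06  ] [0.531  0.0521 0.06  ] [0.5323 0.0534 0.0622]
scene 487 [348 277  16  13 162] [356.  282.9] [ 0.512  -0.0178  0.06  ] [ 0.5147 -0.0147  0.06  ] [ 0.5156 -0.0138  0.0614]
side 278 [267 226  19  25 292] [276.  237.3] [0.5546 0.1558 0.06  ] [0.5632 0.1876 0.06  ] [0.5578 0.1758 0.0678]
side 278 [267 226  19  25 292] [276.  237.3] [0.5546 0.1558 0.06  ] [0.5431 0.1182 0.06  ] [0.5425 0.117  0.0608]
side 356 [277 254  21  27 343] [286.6 267. ] [ 0.5102 -0.0043  0.06  ] [0.5201 0.0253 0.06  ] [0.5186 0.0222 0.0623]
side 356 [277 254  21  27 343] [286.6 267. ] [ 0.5102 -0.0043  0.06  ] [ 0.5051 -0.0358  0.06  ] [ 0.505  -0.036   0.0602]
```

View pics/sidecrop.png

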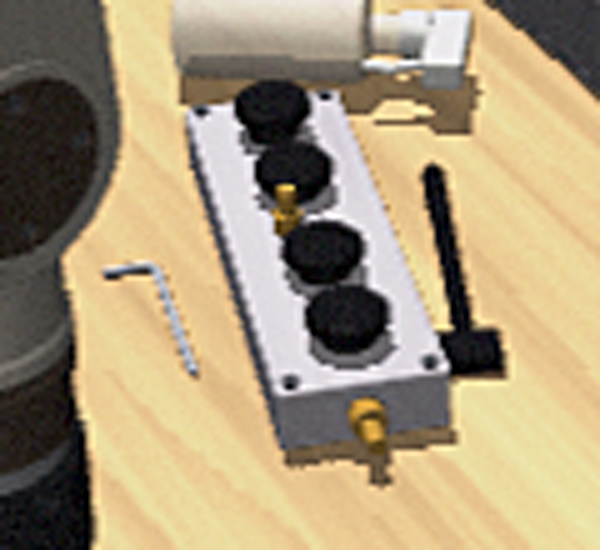

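Side crop: all four covers are visible with the coupler between 2 and 3. The estimates agree to about 2 cm. I'll turn the tool in line with the row and move above it for a wrist look.

Call:
carry_out(increments=[[-1,[0,0,-0.4],-7.1],[-1,[0,0,-0.4],-7.1],[-1,[0,0,-0.4],-7.1],[-1,[0,0,-0.4],-7.1],[-1,[0,0,-0.4],-7.1],[-1,[0,0,-0.4],-7.1],[-1,[0,0,-0.4],-7.1],[-1,[0,0,-0.4],-7.1],[-1,[0,0,-0.4],-7.1],[-1,[0,0,-0.4],-7.1],[-1,[0,0,-0.4],-7.1],[-1,[0,0,-0.4],-7.1],[-1,[0,0,-0.4],-7.1],[-1,[0,0,-0.4],-7.1],[-1,[0,0,-0.4],-7.1],[-1,[0,0,-0.4],-7.1],[-1,[0,0,-0.4],-7.1],[-1,[0,0,-0.4],-7.1],[-1,[0,0,-0.4],-7.1],[-1,[0,0,-0.4],-7.1]])

```text
time_s: 1.77
tool_pos: [0.1428, -0.4789, 0.3835]
eef_rot: [-0.574, -3.088, -0.002]
ft_force: [0.5, -0.1, -0.3]
finger_gap: 0.0001
grip_force: 0.0
```

Call:
carry_out(increments=[[-1,[0,0,0],-6.3],[-1,[-1.15,3.4,0],0],[-1,[-1.15,3.4,0],0],[-1,[-1.15,3.4,0],0],[-1,[-1.15,3.4,0],0],[-1,[-1.15,3.4,0],0],[-1,[-1.15,3.4,0],0],[-1,[-1.15,3.4,0],0],[-1,[-1.15,3.4,0],0],[-1,[-1.15,3.4,0],0],[-1,[-1.15,3.4,0],0],[-1,[-1.15,3.4,0],0],[-1,[-1.15,3.4,0],0],[-1,[-1.15,3.4,0],0],[-1,[-1.15,3.4,0],0],[-1,[-1.15,3.4,0],0],[-1,[-1.15,3.4,0],0],[-1,[-1.15,3.4,0],0],[-1,[-1.15,3.4,0],0],[-1,[0,0,0],0]])

```text
time_s: 3.43
tool_pos: [0.5046, 0.0624, 0.382]
eef_rot: [-0.403, -3.114, -0.003]
ft_force: [-0.3, -0.7, -1.0]
finger_gap: -0.0002
grip_force: 0.0
```

```bash
python3 - <<'E'
from station import arm, eyes
import cv2,numpy as np
s=arm.sense();f=eyes.grab_frame("wrist");cv2.imwrite("pics/w1.png",f["color"]);np.savez("w1.npz",pos=s["tool_pos"],rot=s["eef_rot"],**f)
print(s["tool_pos"],s["eef_rot"],s["ft_force"],s["joint_pos"],f["hand_eye"].round(3))
E
```

```text
[0.50457283 0.06244856 0.38204236] [-4.03238835e-01 -3.11438699e+00 -2.83914974e-03] [-0.28695182 -0.70924418 -1.016305  ] [0.12220732 0.23991794 0.20535799 1.53695747 0.0020515  0.37972623] [[-0.     0.958  0.288  0.073]
 [ 1.     0.     0.    -0.   ]
 [ 0.     0.288 -0.958 -0.07 ]
 [ 0.     0.     0.     1.   ]]
```

View pics/w1.png

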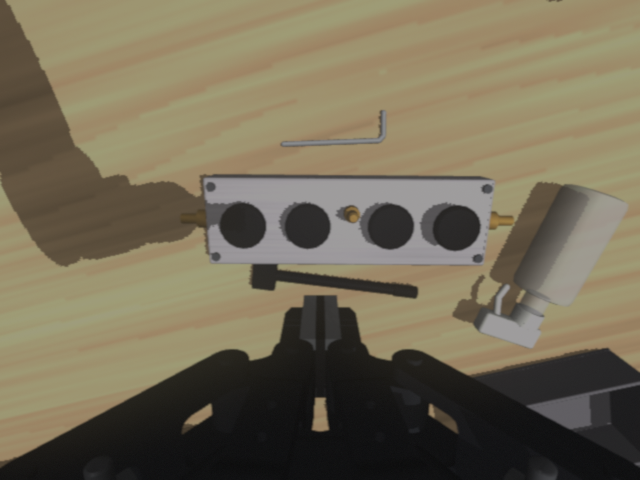

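The wrist view shows the covers at (457,228), (391,226), (308,226) and (243,225) for places 1 to 4, almost in line with the tool. The coupler is at (352,214).

```bash
python3 - <<'E'
import numpy as np,cv2
from scipy.spatial.transform import Rotation as Ro
f=np.load("w1.npz");K=f["camera_matrix"];H=f["hand_eye"];R=Ro.from_rotvec(f["rot"]).as_matrix();g=f["color"].max(2)
k,l,st,c=cv2.connectedComponentsWithStats((g<60).astype(np.uint8))
P=[]
for u,v in[(457,228),(391,226),(308,226),(243,225)]:
    i=l[v,u];cs=max(cv2.findContours((l==i).astype(np.uint8),0,1)[0],key=len);e=cv2.fitEllipse(cs)
    for z in(.062,):
        d=np.linalg.inv(K)@[*e[0],1];d=R@H[:3,:3]@[d[0],-d[1],-d[2]];o=R@H[:3,3]+f["pos"];p=o+d*(z-o[2])/d[2]
    n=cv2.erode((l==i).astype(np.uint8),np.ones((9,9)))>0;
    dz=f["range_z"][n];vv,uu=np.nonzero(n);D=np.linalg.inv(K)@np.array([uu,vv,0*uu+1]);D=(R@H[:3,:3])@(D*[[1],[-1],[-1]]);Z=o[2]+D[2]*dz
    P.append(p);print(st[i],np.round(e[0],1),np.round(e[1],1),p.round(4),"z med",np.median(Z).round(4))
P=np.array(P);y=P[0]-P[3];y/=np.linalg.norm(y);print("yaw",np.degrees(np.arctan2(y[1],y[0])),np.linalg.norm(np.diff(P,axis=0),axis=1),"toolx",R[:,0],"tooly",R[:,1])
for p in P: print("tool-frame shift cm",(100*R.T@(p-f["pos"])).round(2))
E
```

```text
[ 433  206   47   44 1614] [455.7 227.5] [42.7 46.2] [0.5648 0.1969 0.062 ] z med 0.0662
[ 368  205   45   44 1543] [389.9 226.2] [42.6 44.3] [0.5455 0.1292 0.062 ] z med 0.062
[ 285  204   44   44 1524] [306.8 225.5] [42.9 43.4] [0.5221 0.0436 0.062 ] z med 0.0621
[ 220  203   45   45 1542] [242.2 224.9] [42.3 44.6] [ 0.5039 -0.0227  0.062 ] z med 0.0621
yaw 74.51995940536838 [0.07037478 0.08873869 0.06878776] toolx [-0.96702396  0.25468139  0.00143015] tooly [0.25468357 0.96702306 0.00163808]
tool-frame shift cm [-2.44 14.49 32.02]
tool-frame shift cm [-2.3   7.45 32.01]
tool-frame shift cm [-2.22 -1.42 32.  ]
tool-frame shift cm [-2.15 -8.3  31.99]
```

By depth, place 1's top reads 66 mm and the others 62 mm. I'll check it by rocking: fingertips above the robot-side edge of cover 1.

Call:
carry_out(increments=[[-1,[-0.1,3.6,0],0],[-1,[-0.1,3.6,0],0],[-1,[-0.1,3.6,0],0],[-1,[-0.1,3.6,0],0],[-1,[0,0,3.2],0],[-1,[0,0,3.2],0],[-1,[0,0,3.2],0],[-1,[0,0,3.2],0],[-1,[0,0,3.2],0],[-1,[0,0,3.2],0],[-1,[0,0,3.0],0],[-1,[0,0,0],0],[-1,[0,0,0],0],[-1,[0,0,0],0]])

```text
time_s: 4.65
tool_pos: [0.5443, 0.1955, 0.1636]
eef_rot: [0.414, 3.112, 0.001]
ft_force: [0.7, 0.1, 0.3]
finger_gap: 0.0002
grip_force: 0.0
```

```bash
python3 - <<'E'
from station import arm, eyes
import cv2,numpy as np
f=eyes.grab_frame("wrist");s=arm.sense();cv2.imwrite("pics/w2.png",f["color"]);
print(s["tool_pos"],s["ft_force"],s["moment"],s["time_s"])
E
```

```text
[0.54488844 0.1958227  0.16444108] [1.09526208 0.10930789 0.4633295 ] [-0.00251486 -0.04904092  0.04053922] 4.7
```

View pics/w2.png

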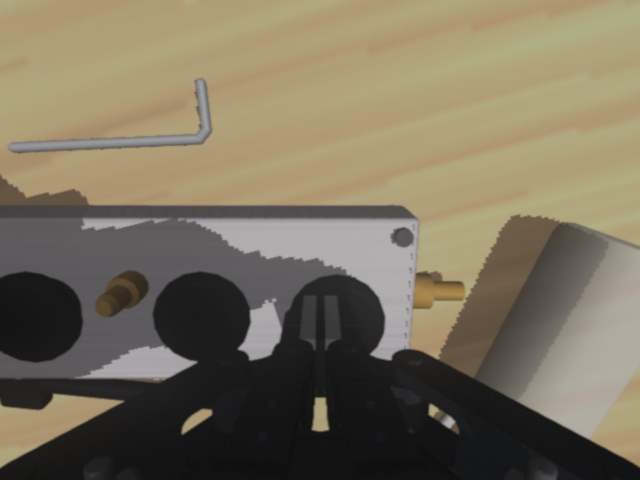

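The closed tips (320,295) are 5 to 7 mm short of the middle of cover 1 (335,322) along the row. I'll shift along the row and come down close.

Call:
carry_out(increments=[[-1,[0,0.6,0],0],[-1,[0,0,0.6],0],[-1,[0,0,0.6],0],[-1,[0,0,0.6],0],[-1,[0,0,0],0],[-1,[0,0,0],0],[-1,[0,0,0],0],[-1,[0,0,0],0]])

```text
time_s: 5.37
tool_pos: [0.5451, 0.2016, 0.144]
eef_rot: [0.413, 3.114, 0.0]
ft_force: [-0.5, -0.6, 0.2]
finger_gap: 0.0
grip_force: 0.0
```

Call:
carry_out(increments=[[-1,[0,0,0.2],0],[-1,[0,0,0.2],0],[-1,[0,0,0],0],[-1,[0,0,0],0],[-1,[0,0,0],0]])

```text
time_s: 5.78
tool_pos: [0.545, 0.2016, 0.1399]
eef_rot: [-0.413, -3.114, 0.0]
ft_force: [-0.7, -0.5, -0.2]
finger_gap: 0.0001
grip_force: 0.0
```

Call:
carry_out(increments=[[-1,[0,0,0.1],0],[-1,[0,0,0.1],0],[-1,[0,0,0],0],[-1,[0,0,0],0],[-1,[0,0,0],0]])

```text
time_s: 6.2
tool_pos: [0.545, 0.2016, 0.1379]
eef_rot: [-0.413, -3.114, 0.0]
ft_force: [-0.4, -0.7, 0.6]
finger_gap: 0.0
grip_force: 0.0
```

Call:
carry_out(increments=[[-1,[0,0,0.1],0],[-1,[0,0,0],0],[-1,[0,0,0],0],[-1,[0,0,0],0]])

```text
time_s: 6.53
tool_pos: [0.5449, 0.2017, 0.137]
eef_rot: [-0.412, -3.114, -0.0]
ft_force: [-0.9, 0.6, 1.5]
finger_gap: -0.0003
grip_force: 0.6
```

```bash
python3 - <<'E'
from station import arm, eyes
import cv2,numpy as np
f=eyes.grab_frame("wrist");s=arm.sense();cv2.imwrite("pics/w3.png",f["color"][200:400,150:470].repeat(2,0).repeat(2,1));np.savez("w3.npz",pos=s["tool_pos"],rot=s["eef_rot"],**f)
print(s["tool_pos"],s["ft_force"],s["moment"],s["time_s"])
E
```

```text
[0.54493827 0.20167877 0.13695891] [-1.05827003  0.89650331  1.96484747] [0.0715643  0.2258577  0.05880562] 6.5833
```

View pics/w3.png

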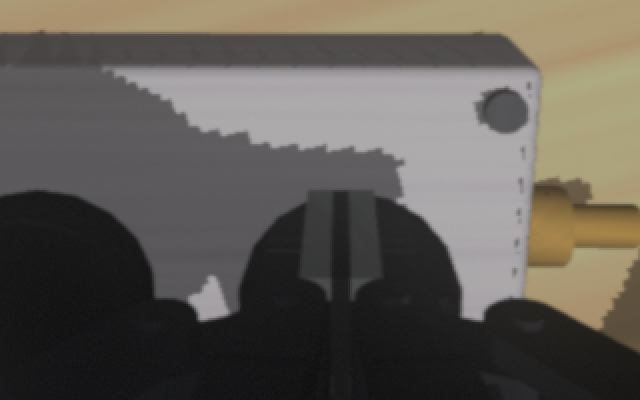

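The tips now rest on the robot-side edge of cover 1 at z = 64 mm, with light contact of about 1.5 N. The cover's centre (crop 350) is 2 mm to the +y side of the tips (341). I'll measure the tilt from depth.

Call:
carry_out(increments=[[-1,[0,0,0.1],0],[-1,[0,0,0],0],[-1,[0,0,0],0],[-1,[0,0,0],0]])

```text
time_s: 6.92
tool_pos: [0.5445, 0.2018, 0.1359]
eef_rot: [-0.412, -3.113, -0.0]
ft_force: [-4.8, 1.3, 3.5]
finger_gap: -0.0001
grip_force: 2.1
```

```bash
cat > tilt.py <<'E'
from station import arm, eyes
import numpy as np,cv2,sys
from scipy.spatial.transform import Rotation as Ro
s=arm.sense();f=eyes.grab_frame("wrist");K=f["camera_matrix"];H=f["hand_eye"];R=Ro.from_rotvec(s["eef_rot"]).as_matrix()
v,u=np.mgrid[240:400:1,200:400:1];v=v.ravel();u=u.ravel();r=f["range_z"][v,u]
D=np.linalg.inv(K)@np.array([u,v,0*u+1]);T=H[:3,:3]@(D*[[1],[-1],[-1]]*r)+H[:3,3:]  # tool frame
z=(R@T+np.array(s["tool_pos"])[:,None])[2]
cx,cy=-.0185,.002   # cover centre seen from tool
rel=T[:2].T-[cx,cy]
m=(np.hypot(*rel.T)<.0235)&(abs(T[1])>.0125)&(z>.05)&(z<.075)&(r>0)
A=np.c_[rel[m],np.ones(m.sum())];c=np.linalg.lstsq(A,z[m],rcond=None)[0]
print(m.sum(),"slope toolx %.3f tooly %.3f z0 %.4f"%tuple(c),"resid",np.std(z[m]-A@c),rel[m].min(0),rel[m].max(0));print(s["tool_pos"],s["ft_force"],s["time_s"])
E
python3 tilt.py
```

```text
831 slope toolx -0.365 tooly 0.012 z0 0.0658 resid 0.0016684698339125207 [-0.00153738 -0.02329337] [0.01985472 0.02346963]
[0.54449057 0.20181508 0.13591134] [-4.78893358  1.33535443  3.45022166] 6.9167
```

Cover 1 tilts about 0.3 rad toward the robot under a light push, so it is the loose one. Lifting off, then a closer measurement of its centre.

Call:
carry_out(increments=[[-1,[0,0,-0.5],0],[-1,[0,0,-1.5],0],[-1,[-1.0,0.2,-2.0],0],[-1,[-1.0,0,0],0],[-1,[0,0,0],0],[-1,[0,0,0],0],[-1,[0,0,0],0],[-1,[0,0,0],0]])

```text
time_s: 7.63
tool_pos: [0.5641, 0.1981, 0.175]
eef_rot: [-0.412, -3.113, 0.002]
ft_force: [0.3, -0.2, 1.0]
finger_gap: -0.0001
grip_force: 0.0
```

```bash
python3 - <<'E'
from station import arm, eyes
import numpy as np,cv2
from scipy.spatial.transform import Rotation as Ro
from scipy.optimize import least_squares
s=arm.sense();f=eyes.grab_frame("wrist");K=f["camera_matrix"];H=f["hand_eye"];R=Ro.from_rotvec(s["eef_rot"]).as_matrix()
v,u=np.mgrid[0:480,0:640];r=f["range_z"]
D=np.linalg.inv(K)@np.array([u.ravel(),v.ravel(),0*u.ravel()+1]);T=H[:3,:3]@(D*[[1],[-1],[-1]]*r.ravel())+H[:3,3:]
z=(R@T)[2]+s["tool_pos"][2];
m=((abs(z-.066)<.003)&(r.ravel()>0)&(np.hypot(T[0],T[1])<.04)).reshape(480,640).astype(np.uint8)
c=f["color"].copy();c[m>0,2]=255;cv2.imwrite("pics/w4.png",c)
X=T[0].reshape(480,640);Y=T[1].reshape(480,640)
P=[]
for col in range(640):
    rows=np.nonzero(m[:,col])[0]
    if len(rows)>1 :P.append((X[rows[0],col],Y[rows[0],col]))
P=np.array(P);q=least_squares(lambda p:np.hypot(P[:,0]-p[0],P[:,1]-p[1])-.025,[0,0],loss="soft_l1",f_scale=.0005)
print(len(P),q.x,np.median(abs(q.fun)),"z",np.median(z[m.ravel()>0]));print(s["tool_pos"],s["ft_force"])
E
```

```text
94 [-0.0028538   0.00038044] 0.00023278524715385565 z 0.06603442860889806
[0.56406279 0.19805116 0.1749895 ] [ 0.29480581 -0.15711029  1.00243821]
```

View pics/w4.png

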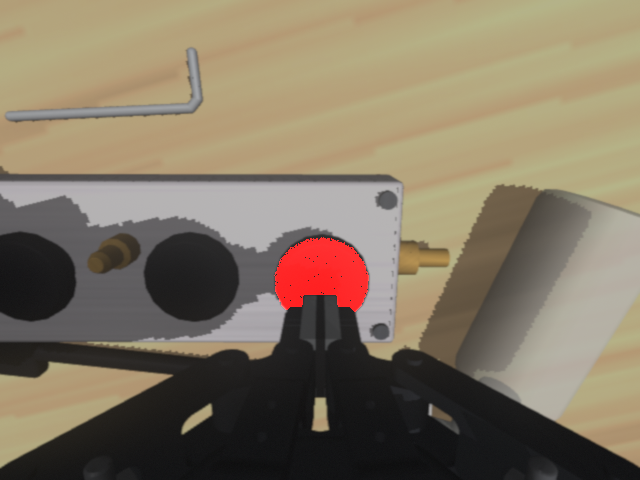

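The cover has sprung back level at z = 66 mm, and its centre is about 2.5 mm farther out from the tips. I'll correct that, descend and press.

Call:
carry_out(increments=[[-1,[-0.2,0,1.0],0],[-1,[0,0,1.0],0],[-1,[0,0,0.8],0],[-1,[0,0,0.4],0],[-1,[0,0,0.2],0],[-1,[0,0,0.1],0],[-1,[0,0,0.1],0],[-1,[0,0,0],0],[-1,[0,0,0],0],[-1,[0,0,0],0]])

```text
time_s: 8.52
tool_pos: [0.5671, 0.1979, 0.1404]
eef_rot: [0.413, 3.114, 0.001]
ft_force: [0.6, 0.1, -0.2]
finger_gap: -0.0001
grip_force: 0.0
```

Call:
carry_out(increments=[[-1,[0,0,0.1],0],[-1,[0,0,0.1],0],[-1,[0,0,0],0],[-1,[0,0,0],0],[-1,[0,0,0],0]])

```text
time_s: 8.93
tool_pos: [0.5671, 0.1979, 0.1385]
eef_rot: [0.413, 3.114, 0.001]
ft_force: [-1.3, -0.8, 4.1]
finger_gap: -0.0003
grip_force: 2.0
```

Call:
carry_out(increments=[[-1,[0,0,0.1],0],[-1,[0,0,0.1],0],[-1,[0,0,0],0],[-1,[0,0,0],0],[-1,[0,0,0],0]])

```text
time_s: 9.35
tool_pos: [0.5671, 0.1979, 0.1372]
eef_rot: [0.413, 3.113, 0.001]
ft_force: [-1.9, -0.3, 7.8]
finger_gap: 0.0001
grip_force: 4.0
```

Call:
carry_out(increments=[[-1,[0,0,0.1],0],[-1,[0,0,0.1],0],[-1,[0,0,0],0],[-1,[0,0,0],0],[-1,[0,0,0],0]])

```text
time_s: 9.77
tool_pos: [0.5671, 0.1979, 0.1353]
eef_rot: [0.412, 3.113, 0.001]
ft_force: [-1.8, -0.7, 8.0]
finger_gap: -0.0002
grip_force: 4.3
```

Call:
carry_out(increments=[[-1,[0,0,0.1],0],[-1,[0,0,0.1],0],[-1,[0,0,0],0],[-1,[0,0,0],0],[-1,[0,0,0],0]])

```text
time_s: 10.18
tool_pos: [0.5671, 0.1979, 0.1341]
eef_rot: [0.412, 3.113, 0.001]
ft_force: [-3.4, -1.8, 12.3]
finger_gap: -0.0001
grip_force: 6.4
```

Force is starting to rise, so it is near or at home. I'll go a little further to make sure.

Call:
carry_out(increments=[[-1,[0,0,0.1],0],[-1,[0,0,0.1],0],[-1,[0,0,0],0],[-1,[0,0,0],0],[-1,[0,0,0],0]])

```text
time_s: 10.6
tool_pos: [0.5671, 0.1979, 0.1339]
eef_rot: [0.412, 3.112, 0.002]
ft_force: [-6.9, -2.3, 21.6]
finger_gap: -0.0001
grip_force: 10.8
```

Hard stop: 21.6 N with no further travel, so it's home. Retracting straight up and checking.

Call:
carry_out(increments=[[-1,[0,0,-0.5],0],[-1,[0,0,-1.5],0],[-1,[0,0,-3.0],0],[-1,[0,0,-3.5],0],[-1,[0,0,-3.5],0],[-1,[1.0,-2.5,-3.0],0],[-1,[1.0,-3.0,-2.0],0],[-1,[0.5,-3.0,-2.0],0],[-1,[0,-3.0,-2.0],0],[-1,[0,-2.5,-1.0],0],[-1,[0,0,0],0],[-1,[0,0,0],0],[-1,[0,0,0],0],[-1,[0,0,0],0]])

```text
time_s: 11.77
tool_pos: [0.5061, 0.0699, 0.3486]
eef_rot: [-0.411, -3.113, 0.0]
ft_force: [0.1, 0.2, -0.3]
finger_gap: 0.0002
grip_force: 0.0
```

```bash
python3 - <<'E'
from station import arm, eyes
import numpy as np,cv2
from scipy.spatial.transform import Rotation as Ro
s=arm.sense();f=eyes.grab_frame("wrist");K=f["camera_matrix"];H=f["hand_eye"];R=Ro.from_rotvec(s["eef_rot"]).as_matrix()
v,u=np.mgrid[0:480,0:640];r=f["range_z"].ravel()
D=np.linalg.inv(K)@np.array([u.ravel(),v.ravel(),0*u.ravel()+1]);W=R@(H[:3,:3]@(D*[[1],[-1],[-1]]*r)+H[:3,3:])+np.array(s["tool_pos"])[:,None]
for c in[(.5655,.1963),(.5455,.1292),(.5221,.0436),(.5039,-.0227)]:
    d=W[:2].T-c;m=(np.hypot(*d.T)<.018)&(W[2]<.1)&(r>0)
    A=np.c_[d[m],np.ones(m.sum())];print(m.sum(),np.linalg.lstsq(A,W[2][m],rcond=None)[0].round(4))
print(s["tool_pos"],s["ft_force"],s["time_s"])
cv2.imwrite("pics/w5.png",f["color"])
E
```

```text
1003 [-0.0053 -0.0016  0.0617]
1019 [-0.0036  0.0006  0.0621]
1025 [-0.0033  0.003   0.0621]
1013 [-0.0014  0.0004  0.0621]
[0.50614048 0.06987899 0.34864624] [ 0.06422887  0.1639094  -0.30832008] 11.7667
```

View pics/w5.png

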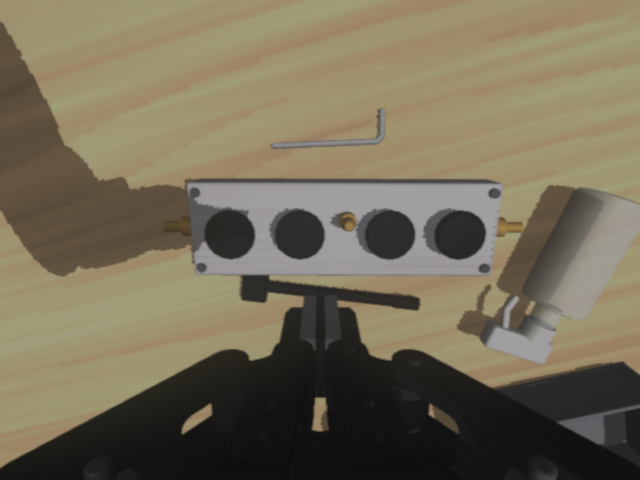

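All four covers are level at 62 mm, including cover 1 at (460,235). The coupler (348,221) and the loose tools have not moved, and the arm is clear.

```bash
python3 -c "
from station import arm
print(arm.hand_in())"
```

```text
the job is handed in; nothing more can be done
None
```

The loose cover was place 1 (the +y end): it rocked under a light edge press and is now pressed fully home, level with the others at 62 mm; I pressed no other cover, the arm finished clear, and the job is handed in.

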